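# Slide a filter carrier home under the stage clips

### The arm

A 7-joint arm with a two-finger parallel gripper is mounted at the origin on the work surface. World frame = base frame: x ahead of the robot, y to its left, z up, the work surface at z = 0. Lengths are in m, angles in rad, forces in N, time in s.
With the tool pointing down it reaches from about 0.4 to 0.75 m from the base axis. Payload 19.5 kg.
Tool frame: the origin (TCP) lies midway between the tips of the shut fingers; the grasp point (between the pads) lies 19 mm behind it; z points along the fingers, y is the direction in which the jaws open and shut (so a half turn about z gives the same grasp; the last joint's range is limited). The gripper opens to 85 mm and grips with 20 to 120 N. Pads are 22 mm wide; open, the fingers measure 114 mm over their backs; the gripper's body (76 mm by 85 mm) begins 54 mm behind the grasp point. The pads swing forward as they close: fully open they stand 13 mm farther back than shut.
Start: joints at [-1.226, 0.707, -0.028, 1.485, 0.022, 0.951, -0.075], TCP at [0.217, 0.532, 0.231] pointing down, gripper open.
Joint ranges: [-2.71, 2.71], [-0.32, 2.16], [-1.57, 1.52], [0, 2.45], [-1.46, 4.6], [0, 2.02], [-2.83, 2.83]. Speed limits (rad/s): [1.89, 1.89, 2.57, 2.57, 3.01, 3.01, 3.01].

### API

Orientations are given as a rotation vector (axis times angle).
In Python, from plant import r, capture, ticket gives the robot as it stands. The module is installed in compiled form; this text tells all that it offers.
- The arm moves only by the tool jog_arm, never from a script. Its argument "commands" is a list that holds one entry, the list of rows, each a list of 6 numbers: the shift along the world's x, y, z in cm, then the turn, a rotation vector about the world's x, y, z in degrees. A call has 1 to 10 rows; each row shifts and turns the commanded pose from where the row before left it; what a row does not reach is not made up. A row lasts 1/8 s, in which the tool goes at most 62.5 mm and 10.7 degrees, less where a joint would pass 70% of its speed; a pose out of reach is approached as far as the arm can. A call is refused whole if a number of a shift passes 6.25 or a number of a turn 10.7, either way. A call with a gripper value outside its range is refused whole. "grip" is the closure in counts, from 0 (fully open) to 255 (shut), set as the call begins (left out, the last holds). The fingers move at their own pace and stop on an object; "force" is the grip in N (left out, the last holds). Time passes only in rows, so rows that do not move let the fingers close. It gives the time, the measured TCP pose, the force and the opening at its end, in the units of the state.
- r.get_state(): the state, without advancing time (a new reading comes with each control period).
- capture(name): name is "side" or "top" or "wrist"; returns a dict with "image" (400x640x3 uint8, red, green, blue), "fx", "fy", "cx", "cy" (pixels), "extrinsics" (4x4, takes a point from camera to world coordinates). Camera axes: x right, y down, z forward; pixel columns grow to the right and rows downward; lengths in m; the calibration is good to about 2 mm. A picture is of the moment at which its call begins. There is no depth.
- ticket.hand_in(): hands the job in, once; it reports no verdict.
The state is a dict: "time": time; "joint_pos": joint angles; "qvel": joint speeds; "joint_efforts": joint torques, N m; "tcp_pos": TCP position; "tool_rot": TCP orientation; "ft_force": force on the tool from outside, world axes, zero at the start; "moment": the same for the moment, N m; "finger_gap": finger opening in m.
Only numpy, scipy, OpenCV 4.12 (cv2) and the standard library are available. Lean on these libraries where they do the work, as an engineer would, in place of code of your own. Each camera call takes 0.05 s, during which the arm holds its last target.

### The job

Load the filter carrier for inspection: press a fingertip down hard on the rubber pad at its tail and, keeping the pressure on, slide it along its slot so that its nose passes under both leaf-spring clips and it sits fully home against the end stop, then take the hand away. Do not pick the carrier up, touch the glass over the filter or push on the clips yourself, and leave the jar, dish, bottle and tweezers beside the stage where they are.

Things in the scene. Friction and masses are not known exactly. Their poses are not given: they have to be found in the camera images.
- stage: Microscope stage fixed on the bench: white base slab 260 x 170 mm, black plate 240 x 140 mm, plate top 44 mm above the bench. Origin on the bench under its centre, x along the slot in the sliding direction (loading end to end stop), z up. The slot, 73 mm wide and 8 mm deep (floor at z = 36 mm), runs from x = -85 to +85 mm and has low-friction runners.
- stop (a point): Middle of the end stop's top edge, at stage x = 85 mm: the far end wall of the slot, where the carrier's nose must end up. Behind it the clips' feet and screws rise 5 mm above the plate.
- carrier: Filter carrier: loose aluminium plate 110 (x) x 70 x 8 mm, about 150 g, lying in the slot flush with the plate's top. Origin at the centre of its underside, x towards its nose and the stop. No edge can be got at to push on at first. Its origin starts at stage x = -29 to -17 mm; home is +30. Its nose meets the clips at about -9 and is under their bends from -4 on; there it is hardest to push.
- glass (a point): Centre of the round cover glass (44 mm across) over the filter in the carrier's top face, 25 mm towards the nose from the carrier's origin. Not to be touched.
- pad (a point): Centre of the top face of the ribbed black rubber pad on the carrier's tail, 33 mm behind the carrier's origin, 45.5 mm above the bench. 36 mm (x) by 46 mm, raised 1.5 mm. Friction about 1.1 on a fingertip (carrier in slot and under clips: 0.2). Pressed with less than about 11 N, the fingertip slips when the nose meets the clips; 15 to 20 N is good.
- clip_left_bend (a point): Underside of the bend near the free end of the leaf-spring clip on the stage's +y side (stage x = 51, y = 28.5 mm), at rest 3 mm below the plate's top. The clip is 9 mm wide, screwed down behind the stop, reaches back over the slot and ends in an upturned lip 11 mm nearer the loading end than the bend, 4 mm above the plate.
- clip_right_bend (a point): The same point of the clip on the stage's -y side (stage y = -28.5 mm).
- clip_left (a joint): Leaf-spring clip on the stage's +y side: how far it is bent up at its foot, in rad. 0 at rest; about 0.058 when its bend rides on the carrier. It presses down with about 6 N then.
- clip_right (a joint): The same for the clip on the stage's -y side.
- sample_jar: Bystander: closed glass jar, 48 mm across, 66 mm high, standing beside the stage; origin under its centre.
- filter_dish: Bystander: closed plastic dish, 62 mm across, 15 mm high; origin under its centre.
- dropper_bottle: Bystander: small amber bottle, 30 mm across, 72 mm high; origin under its centre.
- tweezers: Bystander: steel tweezers lying flat on the bench, 140 mm long along x, 10 mm high; origin under the middle.
Things that resemble listed ones, but are neither listed nor needed, are in the scene too. Of the things shaped like the carrier, the aluminium one is meant.

How it is judged:
On the way:
1. a finger pressing on the carrier drives its nose under both clips (x of carrier in the frame of stage above 0 m and value of joint each of clip_left, clip_right above 0.045 rad and contact force between the fingers and carrier above 3 N).
At the end, for the whole second after the job is handed in: The carrier lies flat on the slot's floor with its nose within 3.5 mm of the end stop, both clips riding on it (0.045 to 0.1 rad), at rest (x of carrier in the frame of stage above 0.0265 m and z of carrier in the frame of stage between 0.034 and 0.0385 m and angle between the z axis of carrier and the z axis of stage, either way round below 0.04 rad and value of joint clip_left between 0.045 and 0.1 rad and value of joint clip_right between 0.045 and 0.1 rad and linear speed of carrier below 0.01 m/s); the robot touches nothing.
It fails at once if the carrier is lifted or tipped out of its slot (z of carrier in the frame of stage above 0.041 m or angle between the z axis of carrier and the z axis of stage, either way round above 0.12 rad).
It fails at once if the cover glass is pressed (contact force between carrier_c1 and the fingers above 1.5 N).
It fails at once if a clip is pushed by the robot (contact force between any of the arm, the fingers and clip_left above 1.5 N or contact force between any of the arm, the fingers and clip_right above 1.5 N).
It fails at once if a bystander is moved (distance of any of sample_jar, filter_dish, dropper_bottle, tweezers from where it was at the start of the episode above 0.02 m).
It also fails if it takes over 42 s, if anything falls off the work surface, if the arm or the gripper's body presses on something with over 40 N, if the wrist force passes 120 N, or if a joint passes its speed limit or range.

## Working session

There is one attempt and no reset: what is moved stays moved. The work goes in short steps, Python scripts to look and compute and a tool call to move; the robot and the scene stay as the last step left them, time stands still between calls to the robot, and variables do not carry over. Pictures are saved under pics/ and viewed, and the job is handed in when it is done.

Besides the shell and the picture viewer there is one more tool, called after "Emit:" by a JSON object that holds its "method" and its "body". jog_arm: Moves the arm, as the interface text tells. Its arguments: {"type":"object","properties":{"commands":{"type":"array","items":{"type":"array","items":{"type":"array","items":{"type":"number"}}}},"grip":{"type":"number"},"force":{"type":"number"}},"required":["commands"]}

```bash
mkdir -p pics; cat > h.py <<'E'
import numpy as np, cv2
from plant import r, capture, ticket
def save(n,f):
    c=capture(n); cv2.imwrite(f'pics/{f}.png',c['image'][:,:,::-1]); np.savez(f'pics/{f}.npz',**{k:np.array(v) for k,v in c.items()}); return c
def load(f): return np.load(f'pics/{f}.npz')
def px(c,u,v,z):
    E=c['extrinsics']; d=E[:3,:3]@np.array([(u-c['cx'])/c['fx'],(v-c['cy'])/c['fy'],1]); o=E[:3,3]
    return o+d*(z-o[2])/d[2]
def proj(c,p):
    E=c['extrinsics']; q=E[:3,:3].T@(np.array(p)-E[:3,3]); return np.array([c['cx']+c['fx']*q[0]/q[2],c['cy']+c['fy']*q[1]/q[2]])
def crop(f,x0,y0,x1,y1,s,out):
    im=cv2.imread(f'pics/{f}.png')[y0:y1,x0:x1]; cv2.imwrite(f'pics/{out}.png',cv2.resize(im,None,fx=s,fy=s,interpolation=cv2.INTER_CUBIC))
E
python3 - <<'E'
from h import *
np.set_printoptions(precision=4,suppress=True)
for n in('top','side'):
    c=save(n,n+'0'); print(n,c['fx'],c['extrinsics'])
print(r.get_state())
E
```

```text
top 447.5836252484721 [[-0.0129 -0.9954  0.0953  0.555 ]
 [-0.9995  0.0101 -0.0302  0.058 ]
 [ 0.0291 -0.0956 -0.995   0.9006]
 [ 0.      0.      0.      1.    ]]
side 455.27047057087225 [[-0.9971 -0.0299  0.0696  0.5982]
 [-0.0751  0.5044 -0.8602  0.821 ]
 [-0.0094 -0.8629 -0.5052  0.5144]
 [ 0.      0.      0.      1.    ]]
{'time': 0.1, 'joint_pos': array([-1.2257,  0.707 , -0.0276,  1.4849,  0.022 ,  0.9509, -0.0755]), 'qvel': array([-0.0011, -0.0026,  0.002 , -0.0005,  0.0011, -0.    , -0.0012]), 'joint_efforts': array([  0.0036, -88.4315,   1.2374, -23.6458,   0.0171,   0.005 ,
        -0.0001]), 'tcp_pos': array([0.2168, 0.5323, 0.2309]), 'tool_rot': array([-0.6038, -3.0829,  0.0015]), 'ft_force': array([0.0055, 0.0018, 0.6082]), 'moment': array([ 0.0403, -0.0205,  0.0067]), 'finger_gap': 0.08541694099801508}
```

View pics/top0.png

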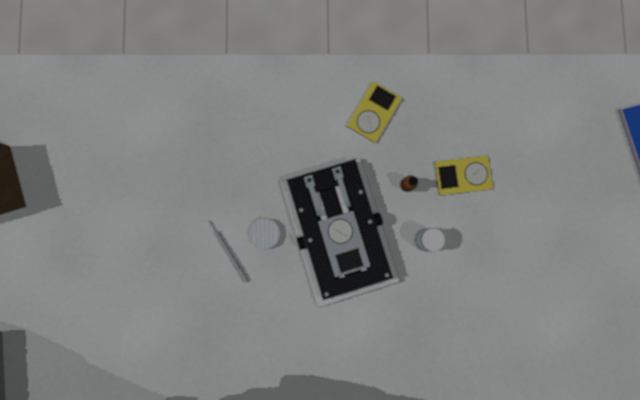

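View pics/side0.png

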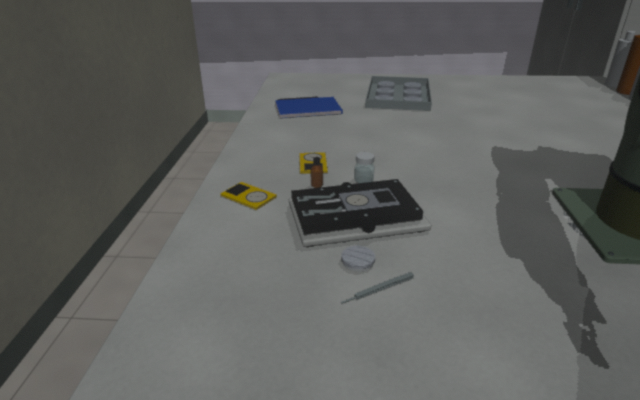

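The top view shows three carrier-like things: two yellow ones lying loose at (375,112) and (463,175), and the aluminium one in the stage slot at (343,240). The aluminium one is the one meant. Its pad is at about (349,261) and its glass at (341,231). The clip feet are at (310,182) and (338,172). I'll confirm this in an enlarged crop.

```bash
python3 -c "
from h import *
crop('top0',270,150,410,310,5,'t0c')
crop('side0',280,170,440,250,5,'s0c')"
```

```text
(no output)
```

View pics/t0c.png

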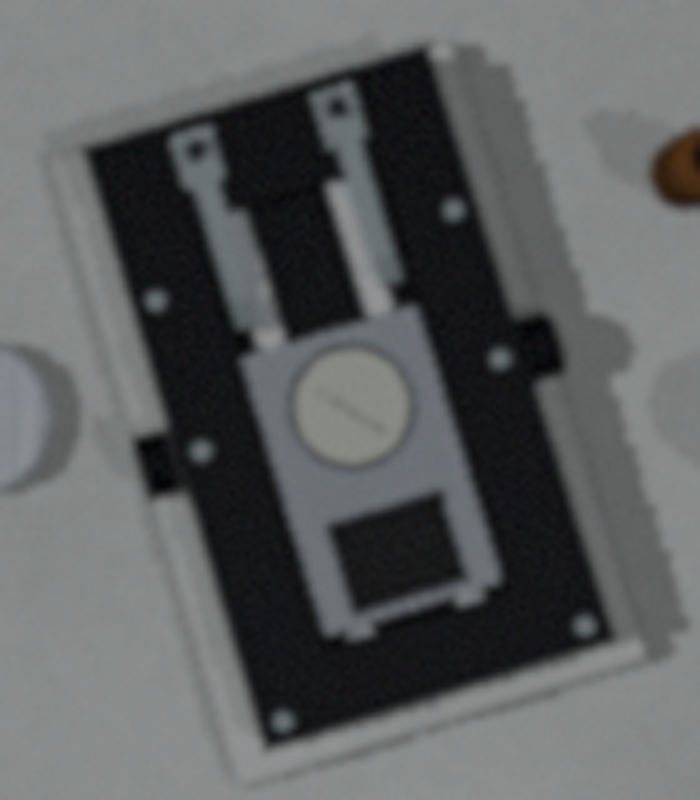

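View pics/s0c.png

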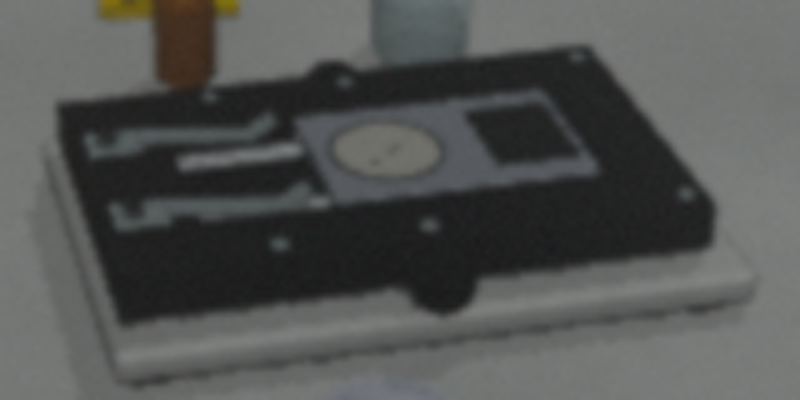

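The crop confirms it: the aluminium plate lies in the slot. The pad is centred at about crop (398,553) and the glass at (352,405). The plate corners are at (90,150), (430,50), (612,637) and (265,745).

```bash
python3 - <<'E'
from h import *
np.set_printoptions(precision=4,suppress=True)
c=load('top0'); s=load('side0')
cv=lambda p:((p[0]+.5)/5-.5+270,(p[1]+.5)/5-.5+150)
cs=lambda p:((p[0]+.5)/5-.5+280,(p[1]+.5)/5-.5+170)
def fit(obs,mod):
    a=obs-obs.mean(0); b=mod-mod.mean(0)
    th=np.arctan2((b[:,0]*a[:,1]-b[:,1]*a[:,0]).sum(),(b*a).sum())
    R=np.array([[np.cos(th),-np.sin(th)],[np.sin(th),np.cos(th)]]); t=obs.mean(0)-R@mod.mean(0)
    print('th',np.degrees(th),'t',t,'res mm',1000*np.linalg.norm(mod@R.T+t-obs,axis=1)); return R,t
P=np.array([px(c,*cv(p),.044)[:2] for p in [(90,150),(430,50),(612,637),(265,745)]])
Ps=np.array([px(s,*cs(p),.044)[:2] for p in [(122,320),(60,103),(590,45),(714,205)]])
M=np.array([[.12,.07],[.12,-.07],[-.12,-.07],[-.12,.07]])
R,t=fit(P,M); print('side');R2,t2=fit(Ps,M)
C=np.array([px(c,*cv(p),.044)[:2] for p in [(242,357),(416,305),(502,583),(328,636)]])
fit(C,np.array([[.055,.035],[.055,-.035],[-.055,-.035],[-.055,.035]]))
pad=np.array([px(c,*cv(p),.0455)[:2] for p in [(333,522),(440,495),(463,585),(355,612)]])
gl=px(c,*cv((352,405)),.044)[:2]
print('pad',pad.mean(0),'in stage',(pad-t)@R,(pad.mean(0)-t)@R,'glass',gl,(gl-t)@R)
print('carr in stage',(C-t)@R)
Cs=np.array([px(s,*cs(p),.0455)[:2] for p in [(468,112),(548,97),(580,160),(505,165)]])
print('pad side',Cs.mean(0),'glass side',px(s,*cs((386,151)),.044))
import scipy.spatial.transform as T
print(T.Rotation.from_rotvec(r.get_state()['tool_rot']).as_matrix())
E
```

```text
th 16.004394094523736 t [0.5816 0.0088] res mm [2.6232 2.4231 2.5724 2.327 ]
side
th 18.255498438345533 t [0.5808 0.0202] res mm [16.0538 11.4562  3.6395  4.446 ]
th 16.215740533300934 t [0.5519 0.0005] res mm [0.4462 0.2694 0.5978 0.5419]
pad [ 0.5201 -0.0087] in stage [[-0.0455  0.0203]
 [-0.0475 -0.0217]
 [-0.0825 -0.0201]
 [-0.0803  0.0221]] [-0.0639  0.0001] glass [0.5765 0.0077] [-0.0051  0.0004]
carr in stage [[ 0.0245  0.0354]
 [ 0.0245 -0.0344]
 [-0.0862 -0.0347]
 [-0.086   0.0344]]
pad side [ 0.5197 -0.0033] glass side [0.5769 0.0124 0.044 ]
[[-0.9261  0.3772 -0.0003]
 [ 0.3772  0.9261 -0.0009]
 [-0.     -0.001  -1.    ]]
```

Carrier pose in the top view fits within 0.6 mm: pad at about (0.520, −0.009), slot heading about 16.1°, travel about 59 mm. The side view's y differs by about 5 mm, so I'll check again from the wrist camera. I'm closing the fingers and travelling high.

Emit:
{"method": "jog_arm", "body": {"commands": [[[2.5,-4.5,0,0,0,4],[2.5,-4.5,0,0,0,4],[2.5,-4.5,0,0,0,4],[2.5,-4.5,0,0,0,4],[2.5,-4.5,0,0,0,4],[2.5,-4.5,0,0,0,4],[2.5,-4.5,0,0,0,4],[2.5,-4.5,0,0,0,4],[2.5,-4.5,0,0,0,4],[2.5,-4.5,0,0,0,2.3]]], "grip": 255, "force": 60}}

```text
time: 1.35
tcp_pos: [0.4675, 0.0808, 0.2312]
tool_rot: [0.444, -3.11, 0.0]
ft_force: [1.1, -0.0, 0.4]
finger_gap: 0.0001
```

Emit:
{"method": "jog_arm", "body": {"commands": [[[2.5,-4.5,-3,0,0,0],[2.5,-4.4,-3,0,0,0],[0,0,-2,0,0,0],[0,0,0,0,0,0],[0,0,0,0,0,0]]]}}

```text
time: 1.98
tcp_pos: [0.517, -0.0059, 0.1521]
tool_rot: [-0.442, 3.11, 0.0]
ft_force: [0.2, 0.4, 0.8]
finger_gap: -0.0001
```

```bash
python3 - <<'E'
from h import *
np.set_printoptions(precision=4,suppress=True)
s=r.get_state(); print(s['tcp_pos'],s['tool_rot'],s['ft_force'],s['joint_pos'])
save('wrist','w1'); save('top','top1'); c=save('side','side1')
crop('side1',260,100,460,260,4,'s1c'); crop('top1',260,150,420,310,4,'t1c')
E
```

```text
[ 0.517  -0.0059  0.1521] [-0.4422  3.1096  0.    ] [0.195  0.4411 0.7725] [ 0.1073  0.7454 -0.2884  1.7906  0.3238  0.6514  1.4853]
```

View pics/w1.png

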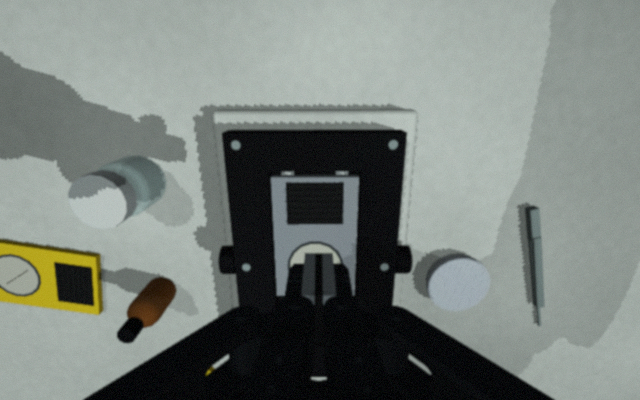

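View pics/s1c.png

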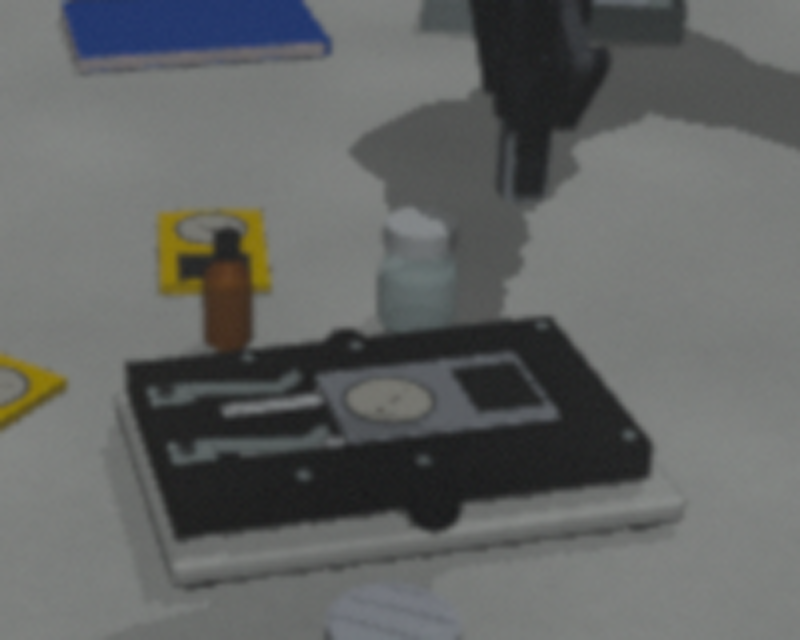

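The wrist view shows the pad corners at about (287,183), (343,182), (343,223) and (286,224), with the glass near (316,255). The fingers are centred on the carrier axis. I'll measure the pad from this view.

```bash
python3 - <<'E'
from h import *
np.set_printoptions(precision=4,suppress=True)
w=load('w1'); 
q=np.array([px(w,u,v,.0455)[:2] for u,v in[(287,183),(343,182),(343,223),(286,224)]])
print(q,q.mean(0), [np.linalg.norm(q[i]-q[i-1]) for i in range(4)])
s=load('side1'); f=lambda x,y:((x+.5)/4-.5+260,(y+.5)/4-.5+100)
q=np.array([px(s,*f(*p),.0455)[:2] for p in[(455,368),(518,353),(545,405),(478,414)]]);print('side pad',q.mean(0))
p=np.array(r.get_state()['tcp_pos']); print('tip proj',(proj(s,p)-[260,100])*4)
E
```

```text
[[ 0.5112 -0.0331]
 [ 0.4981  0.009 ]
 [ 0.5314  0.0196]
 [ 0.5454 -0.0252]] [ 0.5215 -0.0074] [np.float64(0.03508741255243068), np.float64(0.04410523121313672), np.float64(0.034970674534720754), np.float64(0.046900532203650966)]
side pad [ 0.5201 -0.0051]
tip proj [518.2586 192.4783]
```

Three views agree: pad at (0.5205, −0.007) ±2 mm, size 35 × 45 mm as given. Descending to just above it.

Emit:
{"method": "jog_arm", "body": {"commands": [[[0,0,-3,0,0,0],[0,0,-3,0,0,0],[0,0,-2,0,0,0],[0,0,-1,0,0,0],[0,0,0,0,0,0],[0,0,0,0,0,0]]]}}

```text
time: 2.88
tcp_pos: [0.5172, -0.0065, 0.0621]
tool_rot: [-0.441, 3.109, -0.0]
ft_force: [0.1, -0.2, -0.2]
finger_gap: 0.0002
```

```bash
python3 - <<'E'
from h import *
s=r.get_state(); print(s['tcp_pos'],s['ft_force'])
save('wrist','w2'); save('side','side2'); crop('side2',320,140,440,230,6,'s2c')
E
```

```text
[ 0.51724742 -0.00650372  0.06206526] [ 0.05755289 -0.24423212 -0.20542696]
```

View pics/s2c.png

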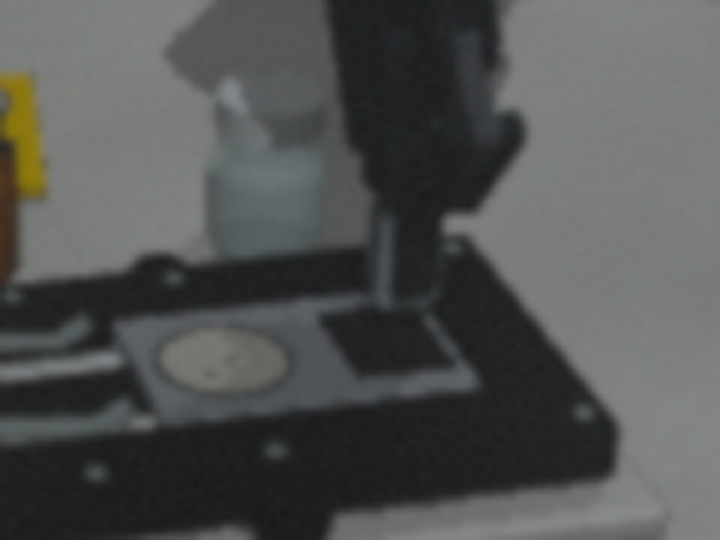

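View pics/w2.png

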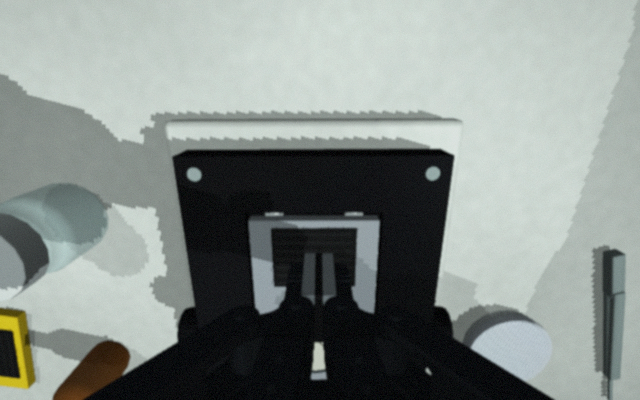

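The fingertip is 16 mm above the pad and over its middle: the wrist view shows the tips at (318,255), pad rows 228–286. Lowering to contact.

Emit:
{"method": "jog_arm", "body": {"commands": [[[0.1,0,-0.8,0,0,0],[0,0,-0.5,0,0,0],[0,0,-0.2,0,0,0],[0,0,-0.1,0,0,0],[0,0,-0.1,0,0,0],[0,0,0,0,0,0]]]}}

```text
time: 3.72
tcp_pos: [0.5182, -0.0065, 0.0455]
tool_rot: [-0.441, 3.109, -0.001]
ft_force: [-6.0, -0.2, 31.0]
finger_gap: -0.0
```

Emit:
{"method": "jog_arm", "body": {"commands": [[[0,0,0.02,0,0,0],[0,0,0,0,0,0]]]}}

```text
time: 3.98
tcp_pos: [0.5182, -0.0065, 0.0455]
tool_rot: [-0.441, 3.109, -0.001]
ft_force: [-4.9, 0.1, 25.3]
finger_gap: 0.0003
```

Emit:
{"method": "jog_arm", "body": {"commands": [[[0,0,0.01,0,0,0],[0.19,0.055,0,0,0,0],[0.19,0.055,0,0,0,0],[0.19,0.055,0,0,0,0],[0.19,0.055,0,0,0,0]]]}}

```text
time: 4.6
tcp_pos: [0.5258, -0.0045, 0.0455]
tool_rot: [-0.441, 3.11, -0.001]
ft_force: [-4.2, -1.6, 22.4]
finger_gap: -0.0005
```

Emit:
{"method": "jog_arm", "body": {"commands": [[[0.19,0.055,0,0,0,0],[0.19,0.055,0,0,0,0],[0.19,0.055,0,0,0,0],[0.19,0.055,0,0,0,0],[0.19,0.055,0,0,0,0]]]}}

```text
time: 5.22
tcp_pos: [0.5348, -0.0019, 0.0455]
tool_rot: [0.44, -3.11, 0.001]
ft_force: [-11.7, -2.7, 28.6]
finger_gap: -0.0001
```

```bash
python3 - <<'E'
from h import *
s=r.get_state(); print(s['tcp_pos'],s['ft_force'])
save('side','side3'); crop('side3',280,140,440,250,5,'s3c')
E
```

```text
[ 0.53477505 -0.00191419  0.04547414] [-11.74780536  -2.70417821  28.55203396]
```

View pics/s3c.png

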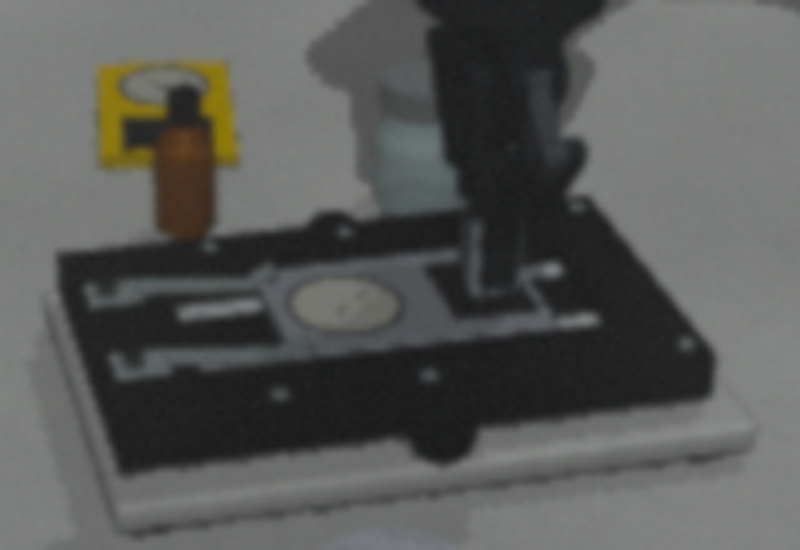

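The side view shows the carrier moving with the finger. Its nose is now reaching the clip lips (crop 265,270 and 295,345), and the drag ratio of 0.42 is well below 1.1. Continuing.

Emit:
{"method": "jog_arm", "body": {"commands": [[[0.19,0.055,0.005,0,0,0],[0.19,0.055,0,0,0,0],[0.19,0.055,0,0,0,0]]]}}

```text
time: 5.65
tcp_pos: [0.5381, -0.0012, 0.0454]
tool_rot: [0.439, -3.105, 0.003]
ft_force: [-28.2, -6.6, 41.8]
finger_gap: 0.0002
```

Emit:
{"method": "jog_arm", "body": {"commands": [[[0.14,0.04,0.01,0,0,0],[0.14,0.04,0.01,0,0,0]]]}}

```text
time: 5.9
tcp_pos: [0.5419, -0.0001, 0.0455]
tool_rot: [0.439, -3.107, 0.002]
ft_force: [-7.4, -2.5, 19.1]
finger_gap: 0.0002
```

Emit:
{"method": "jog_arm", "body": {"commands": [[[0.19,0.055,0,0,0,0],[0.19,0.055,0,0,0,0],[0.19,0.055,0,0,0,0],[0.19,0.055,0,0,0,0]]]}}

```text
time: 6.4
tcp_pos: [0.5506, 0.0026, 0.0455]
tool_rot: [0.44, -3.109, 0.002]
ft_force: [-8.9, -2.9, 20.8]
finger_gap: 0.0004
```

```bash
python3 - <<'E'
from h import *
s=r.get_state(); print(s['tcp_pos'],s['ft_force'])
save('side','side4'); crop('side4',280,140,440,250,5,'s4c')
save('top','top4'); crop('top4',270,150,410,310,4,'t4c')
E
```

```text
[0.55055231 0.00259129 0.04552405] [-8.93904569 -2.85829595 20.81649957]
```

View pics/s4c.png

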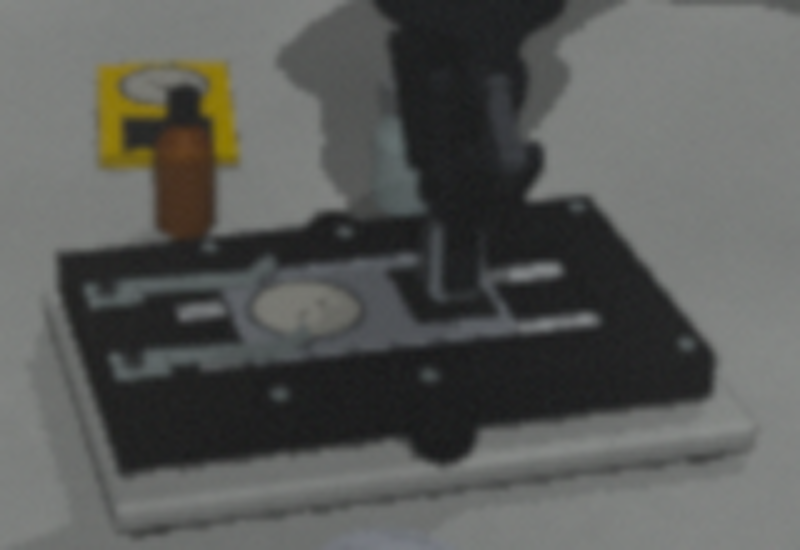

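The nose is under both clips, which now ride on the carrier, and the finger hasn't slipped on the pad. About 25 mm is left.

Emit:
{"method": "jog_arm", "body": {"commands": [[[0.19,0.055,0,0,0,0],[0.19,0.055,0,0,0,0],[0.19,0.055,0,0,0,0],[0.19,0.055,0,0,0,0],[0.19,0.055,0,0,0,0],[0.19,0.055,0,0,0,0],[0.19,0.055,0,0,0,0],[0.19,0.055,0,0,0,0]]]}}

```text
time: 7.5
tcp_pos: [0.5658, 0.007, 0.0455]
tool_rot: [0.44, -3.109, 0.002]
ft_force: [-8.1, -2.5, 20.8]
finger_gap: -0.0002
```

Emit:
{"method": "jog_arm", "body": {"commands": [[[0.19,0.055,0,0,0,0],[0.19,0.055,0,0,0,0],[0.14,0.04,0,0,0,0],[0.1,0.03,0,0,0,0]]]}}

```text
time: 8.0
tcp_pos: [0.5712, 0.0086, 0.0455]
tool_rot: [0.44, -3.108, 0.002]
ft_force: [-16.1, -3.9, 27.4]
finger_gap: -0.0004
```

Emit:
{"method": "jog_arm", "body": {"commands": [[[0.1,0.03,0,0,0,0],[0.1,0.03,0,0,0,0]]]}}

```text
time: 8.25
tcp_pos: [0.5714, 0.0086, 0.0454]
tool_rot: [0.439, -3.104, 0.003]
ft_force: [-29.2, -6.0, 38.4]
finger_gap: -0.0001
```

Force is rising and the carrier has stopped after about 55.5 mm. I need to see whether that is the end stop.

```bash
python3 - <<'E'
from h import *
save('side','side5'); crop('side5',285,170,385,230,8,'s5c')
save('top','top5'); crop('top5',290,150,390,250,6,'t5c')
E
```

```text
(no output)
```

View pics/s5c.png

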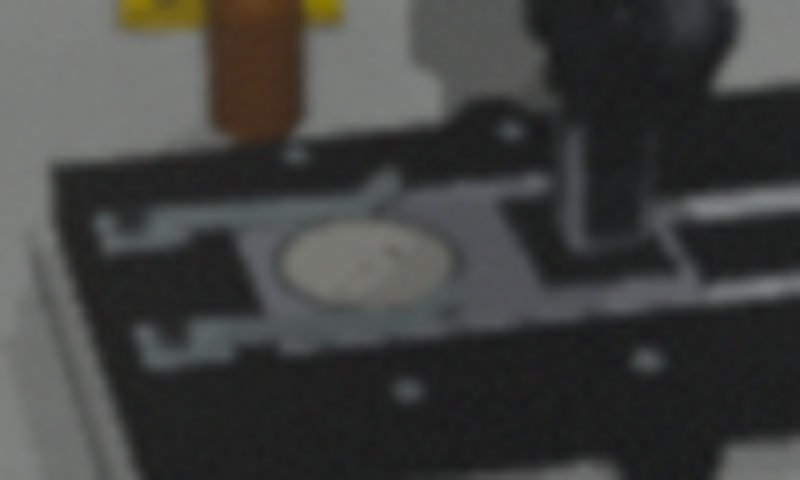

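View pics/t5c.png

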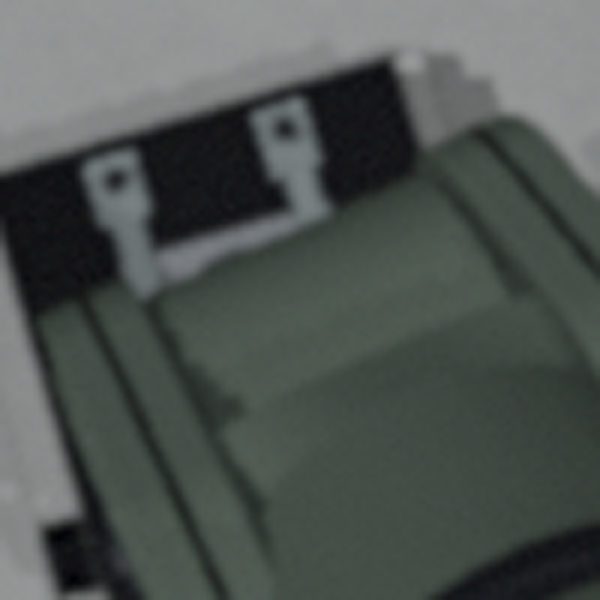

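```bash
python3 - <<'E'
from h import *
np.set_printoptions(precision=4,suppress=True)
c=load('top0'); th=np.radians(16.1); R=np.array([[np.cos(th),-np.sin(th)],[np.sin(th),np.cos(th)]]); t=np.array([.5816,.0088])
c5=lambda p:((p[0]+.5)/6-.5+290,(p[1]+.5)/6-.5+150)
c0=lambda p:((p[0]+.5)/5-.5+270,(p[1]+.5)/5-.5+150)
for n,f,pts,z in(('nose',c5,[(165,247),(280,212)],.044),('stop0',c0,[(240,205),(335,180)],.044),('runner end0 z36',c0,[(240,207),(335,180)],.036),('feet0',c0,[(200,187),(343,146)],.049),('nose0',c0,[(242,357),(416,305)],.044)):
    print(n,[(px(c,*f(p),z)[:2]-t)@R for p in pts])
im=cv2.imread('pics/top0.png'); 
b=np.clip(im[175:215,300:350].astype(float)*3.0,0,255).astype('uint8'); cv2.imwrite('pics/t0s.png',cv2.resize(b,None,fx=12,fy=12,interpolation=cv2.INTER_CUBIC))
im=cv2.imread('pics/top5.png'); 
b=np.clip(im[175:215,300:350].astype(float)*2.0,0,255).astype('uint8'); cv2.imwrite('pics/t5s.png',cv2.resize(b,None,fx=12,fy=12,interpolation=cv2.INTER_CUBIC))
E
```

```text
nose [array([0.0808, 0.0203]), array([ 0.0811, -0.0184])]
stop0 [array([0.0808, 0.0192]), array([ 0.0796, -0.0187])]
runner end0 z36 [array([0.081 , 0.0191]), array([ 0.0805, -0.0194])]
feet0 [array([0.0913, 0.0321]), array([ 0.0908, -0.0251])]
nose0 [array([0.0246, 0.0353]), array([ 0.0244, -0.0344])]
```

View pics/t0s.png

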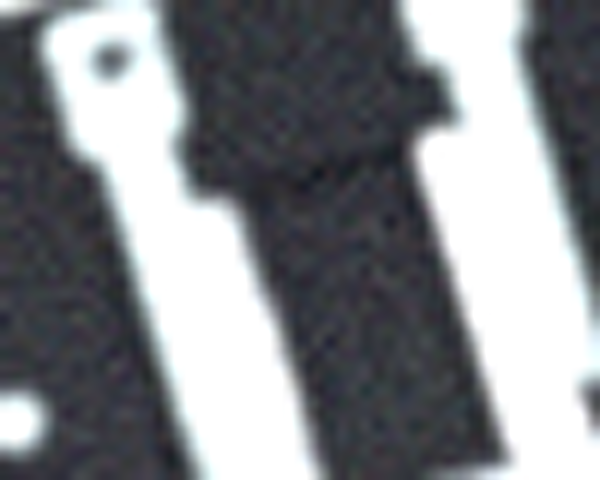

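View pics/t5s.png

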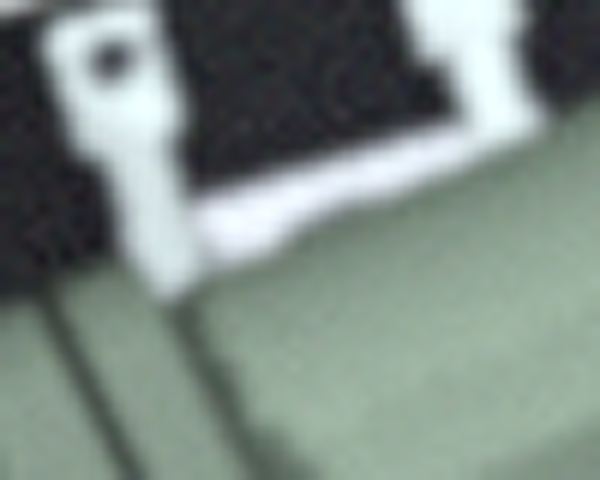

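The nose edge is at crop (300,172). The slot's end wall in the first picture was at (300,175) in the same crop, so the gap is under 1 mm. The push force has also climbed to 30 N with no motion, so the carrier is home. Unloading straight up.

Emit:
{"method": "jog_arm", "body": {"commands": [[[-0.08,-0.02,0.03,0,0,0],[0,0,0.1,0,0,0],[0,0,0.4,0,0,0],[0,0,2,0,0,0],[0,0,4,0,0,0],[0,0,5,0,0,0]]]}}

```text
time: 9.1
tcp_pos: [0.5734, 0.0098, 0.1611]
tool_rot: [0.441, -3.109, -0.0]
ft_force: [0.0, 0.2, 0.6]
finger_gap: 0.0002
```

Emit:
{"method": "jog_arm", "body": {"commands": [[[-5,0,4,0,0,0],[-6,0,4,0,0,0],[-6,0,2,0,0,0],[0,6,0,0,0,0],[0,6,0,0,0,0],[0,6,0,0,0,0],[0,6,0,0,0,0],[0,0,0,0,0,0],[0,0,0,0,0,0]]]}}

```text
time: 10.22
tcp_pos: [0.4136, 0.2492, 0.2536]
tool_rot: [0.441, -3.11, 0.001]
ft_force: [-0.2, 0.0, 0.2]
finger_gap: -0.0
```

```bash
python3 - <<'E'
from h import *
s=r.get_state(); print(s['time'],s['tcp_pos'],s['ft_force'],abs(s['qvel']).max())
save('side','side6'); crop('side6',280,150,440,250,5,'s6c')
save('top','top6'); crop('top6',270,150,410,310,5,'t6c')
E
```

```text
10.225 [0.41359522 0.24924764 0.25359607] [-0.1510861   0.03730126  0.23469591] 0.02508713145610473
```

View pics/t6c.png

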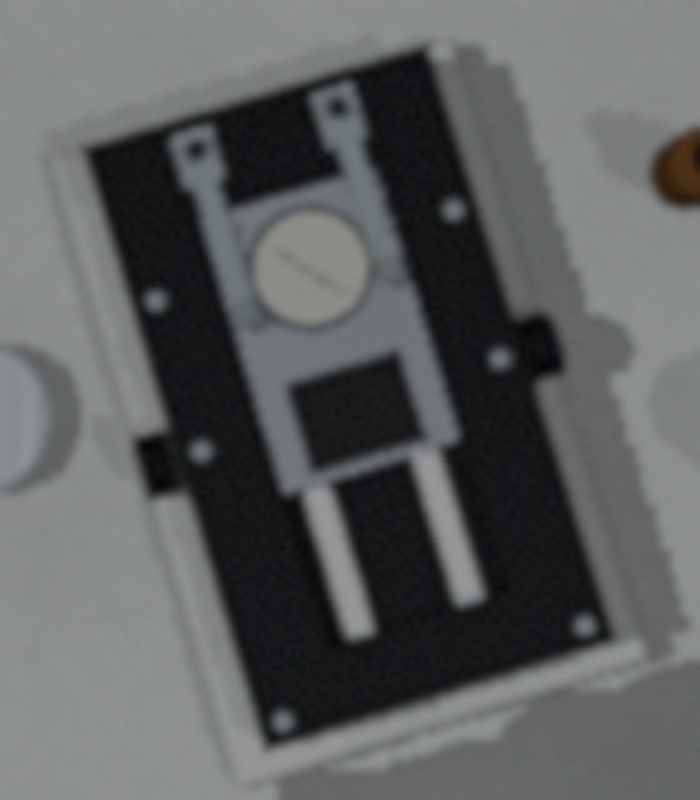

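View pics/s6c.png

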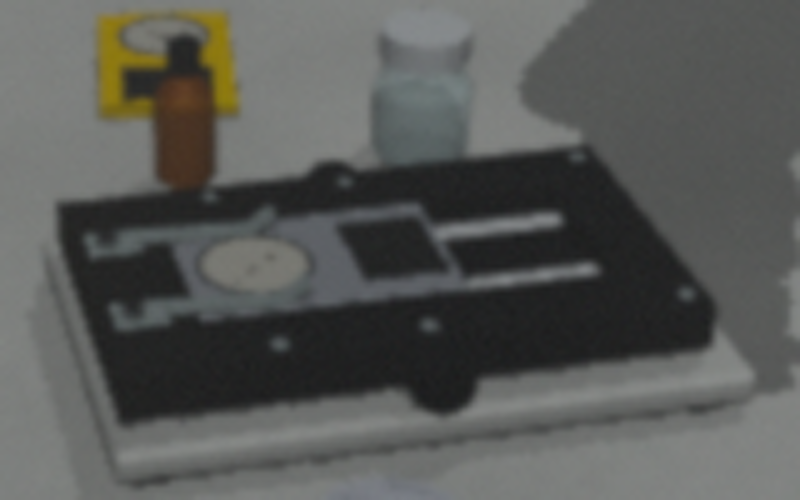

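View pics/top6.png

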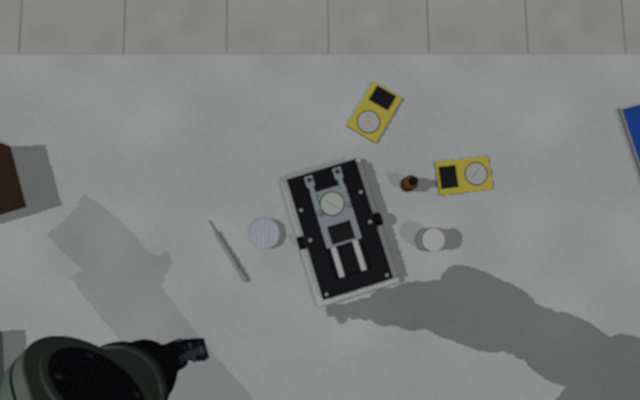

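```bash
python3 - <<'E'
from h import *
o=[]
for f in('top0','top6'):
    im=cv2.imread(f'pics/{f}.png'); b=np.clip(im[178:208,305:350].astype(float)*2.5,0,255).astype('uint8'); o.append(cv2.resize(b,None,fx=8,fy=8,interpolation=cv2.INTER_CUBIC))
cv2.imwrite('pics/cmp.png',np.hstack(o))
E
```

```text
(no output)
```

View pics/cmp.png

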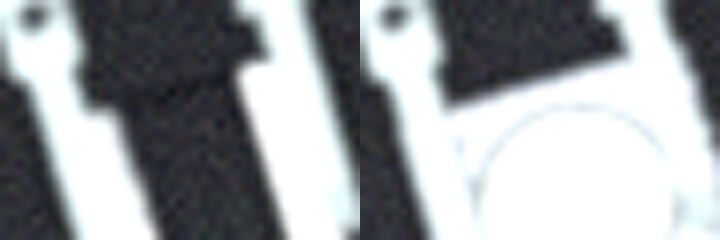

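In the left half the end wall runs through (155,95) and (225,75). In the right half the nose edge runs through (515,88) and (585,68), on that wall with no gap. The carrier is home and the bystanders are at the same pixels as before.

```bash
python3 -c "
from h import *
print(ticket.hand_in())"
```

```text
the job is handed in; nothing more can be done
None
```

I slid the aluminium carrier home with the shut fingertips pressed on its rubber pad, then lifted the hand straight up and moved it clear. I handed the job in at about 10 s; no verdict is reported.

- **Pressing:** Force on the pad was mostly 19–29 N, above the suggested 15–20 N. It peaked briefly at about 42 N at the clips and 38 N at the stop. The finger did not slip.
- **Seating:** The carrier stopped after about 55.5 mm while the push force rose to 30 N. The last top view shows its nose on the end-wall line with no visible gap. The uncovered runner length (about 60 mm) puts it at about x = +30 mm.
- **Clips and surroundings:** Both clips ride on the carrier. The glass, jar, dish, bottle and tweezers look untouched, and the wrist force was near zero at the end.
- **Disagreements:** The first side-view fit of the stage was poor, up to 16 mm off at one corner. The top-view stage fit was 4–5 mm off along the slot, so I judged the final position against the end wall instead. I could not measure the clip angles; I judged them from the pictures only.

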